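Set up a held-open shutter check on a camera repair bench

TASK

Start a held-open shutter check on the camera: first push down the raised end of the paddle rocker on the lamp unit so that it tips fully over, then press the wide bar key on the tester fully down (it stays down), and last press the camera's shutter release right down and keep holding it there; your program finishes while still holding it. Work only by pushing with the fingertips: pick nothing up, do not shift or tip the camera, do not press the tester's two round keys, and leave everything else on the bench where it is.

Things in the scene. Friction and masses are not known exactly. Their poses are not given: they have to be found in the camera images.
- lamp: Lamp unit: fixed grey box 130 x 150 x 70 mm (x, y, z) with a round window in each y side and a paddle rocker on top. Stands on one side of the camera (left or right), turned by up to 17 degrees. Origin: centre of its underside; x away from the robot at yaw 0, z up.
- rocker (a joint): Tilt of the lamp's white paddle rocker, rad: a flat plate 64 (lamp x) x 30 x 8 mm pivoting along lamp y at lamp (x, z) = (-20, 79) mm, under its middle. 0 = off, far (+x) end raised 0.18 rad; 0.36 = fully over, on, far end down. Starts at 0 to 0.06. Stays where it is left; 2 to 5 N on the raised half moves it.
- rocker_press (a point): Place to push: on the top face of the rocker's raised half, 22 mm from the pivot towards the raised end (lamp x = 0 to 4 mm, y = 0). 91 to 89 mm above the table at the start, about 83 mm when fully over; moves with the rocker, its z axis is the plate's normal. Best pressed with the narrow side of the closed fingers along lamp x.
- tester: Tester: fixed white box 130 x 150 x 56 mm (x, y, z) with a small display at its far (+x) edge, one wide bar key on its near half and two round keys 22 mm in diameter at tester (20, 46) and (20, -46) mm. Stands on the other side of the camera from the lamp, turned by up to 17 degrees. Origin: centre of its underside; x away from the robot at yaw 0, z up.
- barkey (a joint): Travel of the wide bar key, m: 0 = up, 0.006 = fully down. Key 18 (tester x) x 54 (tester y) mm at tester (-30, 0) mm. No spring: it takes about 2.5 N and stays down.
- barkey_top (a point): Centre of the top face of the bar key, 69 mm above the table when up, 63 mm when fully down. Axes as the tester's.
- roundkey_l (a joint): Travel of the round key at tester y = +46 mm, m (0 up, 0.006 down, sprung). Not to be pressed. Top 69 mm above the table.
- roundkey_r (a joint): Travel of the round key at tester y = -46 mm, m (0 up, 0.006 down, sprung). Not to be pressed. Top 69 mm above the table.
- camera: Camera body without lens, loose, 0.6 kg, standing on its base in the middle: 142 (x) x 36 (y) x 78 mm high, black with bright base and top plate, brass ring on its +y face. On top from -x to +x: shutter release at x = -48 mm, dial (20 mm wide, 5 high) at -8, low shoe at 20, rewind knob (24 wide, 12 high) at 52. Yaw up to 17 degrees. Origin: centre of underside; z up.
- shutter (a joint): Travel of the camera's shutter release, m: 0 = up, 0.005 = right down. Sprung: 1.5 N to start, 4.5 N to hold it right down; comes up when let go.
- shutter_top (a point): Centre of the top face of the shutter release, a small dark mushroom button 16 mm in diameter at the camera's end nearest the robot; 92 mm above the table when up, 87 mm when right down. Axes as the camera's.
- cassette: Bystander: loose film cassette, upright cylinder 25 mm diameter, 49 mm high, beside the camera on its +y side. Origin: centre of underside.
- washer: Bystander: loose bright metal ring, 38 mm diameter, 7 mm high, flat beside the camera on its -y side. Origin: centre of underside.
- lens: Bystander: loose black lens, 64 mm diameter, 48 mm high, at the back. Origin: centre of underside.
- mountring: Bystander: loose brass ring, 68 mm diameter, 6 mm high, at the front. Origin: centre of underside.
- driver: Bystander: loose screwdriver, 150 mm long, lying at the front. Origin: on its underside near its middle.
- puckjar: Bystander: loose white jar, 52 mm diameter, 38 mm high, at the back. Origin: centre of underside.
Mind the look-alikes: they are no part of the job. What is shaped like the tester but purple or red is not meant. Of the things that look like the camera, the smaller one is meant.

How it is judged:
By the outcome, as a careful person would: the job done as asked, in the order asked, and still so for the second after the job is handed in, while the arm keeps its last pose, push and grip.
It also fails if it takes over 48 s, if anything falls off the work surface, if the arm or the gripper's body presses on something with over 40 N, if the wrist force passes 120 N, or if a joint passes its speed limit or range.

ROBOT

A 7-joint arm with a two-finger parallel gripper is mounted at the origin on the work surface. World frame = base frame: x ahead of the robot, y to its left, z up, the work surface at z = 0. Lengths are in m, angles in rad, forces in N, time in s.
With the tool pointing down it reaches from about 0.4 to 0.85 m from the base axis. Payload 6.9 kg.
Tool frame: the origin (TCP) lies on the centre line of the jaws, within the pads' length; the fingertips stand 8 mm ahead of it and the grasp point (between the pads) lies 11 mm behind it; z points along the fingers, y is the line along which they close (so a half turn about z gives the same grasp; the last joint's range is limited). The gripper opens to 85 mm and grips with 20 to 120 N. Pads are 22 mm wide; open, the fingers measure 114 mm over their backs; the gripper's body (76 mm by 85 mm) begins 54 mm behind the grasp point. The pads swing forward as they close: fully open they stand 13 mm farther back than shut.
Start: joints at [-1.139, 0.507, -0.238, 1.5, 0.126, 1.149, -0.155], TCP at [0.2, 0.592, 0.239] pointing down, gripper open.
Joint ranges: [-3.08, 3.08], [-0.24, 2.05], [-1.43, 1.35], [0, 2.5], [-1.52, 4.66], [0.17, 1.96], [-2.89, 2.89]. Speed limits (rad/s): [2.39, 2.39, 3.14, 3.14, 3.14, 3.14, 3.14].

INTERFACE

Orientations are given as a unit quaternion [x, y, z, w].
In Python, from bench import manip gives the robot as it stands.
- The arm moves only by the tool arm_command, never from a script. Its argument "series" is a list of rows, each a list of 7 numbers: the gripper command: -1 is shut, 1 is fully open, values between are in proportion, then the shift along the tool's x, y, z in mm, then the turn, a rotation vector about the tool's x, y, z in rad. A call has 1 to 5 rows; each row is the pose to reach, as a shift and turn from the pose commanded when the call began, along the tool's axes at that moment; what a row does not reach only later rows make up. A row lasts 1/10 s, in which the tool goes at most 50 mm and 8.59 degrees, less where a joint would pass 70% of its speed; a pose out of reach is approached as far as the arm can. A call with a gripper value outside its range is refused whole. The fingers move at their own pace and stop on an object; "newtons" is the grip in N (left out, the last holds). Time passes only in rows, so rows that repeat a pose let the fingers close. It gives the time, the measured TCP pose, the force, the opening and the grip force at its end, in the units of the state.
- manip.observe(): the state, without advancing time (a new reading comes with each control period).
- manip.camera(name): name is "scene" or "top" or "wrist"; returns the picture (384x512x3 uint8, red, green, blue); there is no depth.
- manip.camera_model(name): a dict with "intrinsics" (3x3 intrinsics, pixels), "T" (4x4, takes a point from camera to world coordinates); the wrist camera has in their place "tool_from_camera" (4x4, takes a point from camera to tool coordinates, whose origin is the TCP and whose axes are the flange's). Camera axes: x right, y up, looking along -z (the intrinsics and any distortion apply to the point x, -y, -z); pixel columns grow to the right and rows downward; lengths in m; the calibration is good to about 2 mm. A picture is of the moment at which its call begins: read the wrist's pose just before it. camera_model takes no time and is no camera call.
- manip.sign_off(): hands the job in; it is judged then, once.
The state is a dict: "clock": time; "joint_positions": joint angles; "qd": joint speeds; "joint_torque": joint torques, N m; "ee_pos": TCP position; "ee_rot": TCP orientation; "wrist_force": force on the tool from outside, world axes, zero at the start; "moment": the same for the moment, N m; "gripper_width": opening from 0.0 (shut) to 1.0 (fully open); "grip_force": force on a finger pad.
Only numpy, scipy, OpenCV 4.12 (cv2) and the standard library are available. Lean on these libraries where they do the work, as an engineer would, in place of code of your own. Each camera call takes 0.05 s, during which the arm holds its last target. There are 200 camera calls.

## Working session

There is one attempt and no reset: what is moved stays moved. The work goes in short steps, Python scripts to look and compute and a tool call to move; the robot and the scene stay as the last step left them, time stands still between calls to the robot, and variables do not carry over. Pictures are saved under pics/ and viewed, at most 10 in all, crops included, and the job is handed in when it is done.

Besides the shell and the picture viewer there is one more tool, called after "Request:" by a JSON object that holds its "name" and its "arguments", one argument or row to a line. arm_command: Moves the arm, as the interface text tells. Its arguments: {"type":"object","properties":{"series":{"type":"array","items":{"type":"array","items":{"type":"number"}}},"newtons":{"type":"number"}},"required":["series"]}

```bash
mkdir -p pics; cat > h.py <<'E'
import numpy as np, cv2, json
from bench import manip
from scipy.spatial.transform import Rotation as R
def save(name,fn):
    im=manip.camera(name); cv2.imwrite(fn,im[:,:,::-1]); return im
def ray(name,u,v,st=None):
    m=manip.camera_model(name)
    K=np.array(m["intrinsics"])
    p=np.linalg.inv(K)@[u,v,1]
    d=np.array([p[0],-p[1],-p[2]])
    if "T" in m: T=np.array(m["T"])
    else:
        W=np.eye(4);W[:3,:3]=R.from_quat(st["ee_rot"]).as_matrix();W[:3,3]=st["ee_pos"]
        T=W@np.array(m["tool_from_camera"])
    return T[:3,3],T[:3,:3]@d
def hit(name,u,v,z,st=None):
    o,d=ray(name,u,v,st); return o+d*(z-o[2])/d[2]
def proj(name,P,st=None):
    m=manip.camera_model(name)
    if "T" in m: T=np.array(m["T"])
    else:
        W=np.eye(4);W[:3,:3]=R.from_quat(st["ee_rot"]).as_matrix();W[:3,3]=st["ee_pos"]
        T=W@np.array(m["tool_from_camera"])
    c=np.linalg.inv(T)@np.append(P,1); q=np.array(m["intrinsics"])@[c[0],-c[1],-c[2]]
    return q[:2]/q[2]
E
python3 - <<'E'
from h import *
s=manip.observe(); print(s)
a=save("top","pics/top.png"); b=save("scene","pics/scene.png")
for n in("top","scene","wrist"): print(n,manip.camera_model(n))
E
```

```text
{'clock': 0.0, 'joint_positions': array([-1.13954521,  0.50834077, -0.23749229,  1.50114812,  0.12574129,
        1.14892555, -0.15478008]), 'qd': array([ 6.99898155e-05, -6.27175574e-05, -3.29835277e-04,  2.51871595e-04,
        3.36747206e-04,  9.22143026e-04,  1.53500068e-03]), 'joint_torque': array([-1.02201702e-03, -6.20581269e+01, -2.18725763e+00, -2.49665630e+01,
        1.26597052e-02,  1.17501273e-02,  8.06417802e-06]), 'ee_pos': array([0.19995628, 0.59161935, 0.23842147]), 'ee_rot': array([ 1.62142727e-01,  9.86766892e-01, -9.09018619e-04, -1.02861793e-04]), 'wrist_force': array([ 0.00155819, -0.29158281,  0.51731075]), 'moment': array([ 0.00369711,  0.00246718, -0.02154438]), 'grip_force': 0.0, 'gripper_width': 1.0009534545331524}
top {'intrinsics': array([[435.61741886,   0.        , 250.0323836 ],
       [  0.        , 435.61741886, 192.74956845],
       [  0.        ,   0.        ,   1.        ]]), 'T': array([[-2.50223036e-02,  9.86438669e-01, -1.62211705e-01,
         2.73449665e-01],
       [-9.99677462e-01, -2.53952983e-02, -2.26071019e-04,
         2.39621599e-02],
[... 437 characters left out ...]
0.214078  , -0.31138858, -0.25574407],
       [ 0.00701748,  0.81416113,  0.5805966 ,  0.61580992],
       [ 0.        ,  0.        ,  0.        ,  1.        ]])}
wrist {'intrinsics': array([[281.69902113,   0.        , 258.84514665],
       [  0.        , 281.69902113, 196.25850655],
       [  0.        ,   0.        ,   1.        ]]), 'tool_from_camera': array([[ 4.96946149e-05,  9.50466395e-01,  3.10827330e-01,
         7.89999253e-02],
       [ 9.99999375e-01,  2.99862715e-04, -1.07681657e-03,
        -1.32833571e-03],
       [-1.11668349e-03,  3.10827189e-01, -9.50465787e-01,
        -1.34255241e-01],
       [ 0.00000000e+00,  0.00000000e+00,  0.00000000e+00,
         1.00000000e+00]])}
```

View pics/top.png

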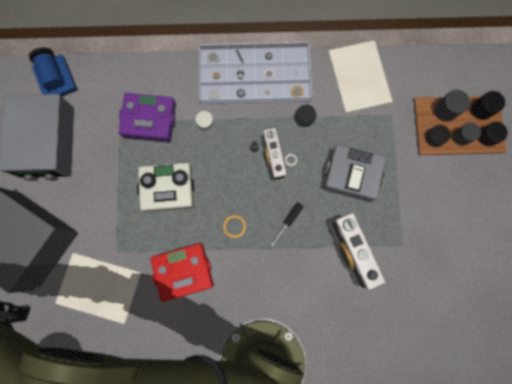

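View pics/scene.png

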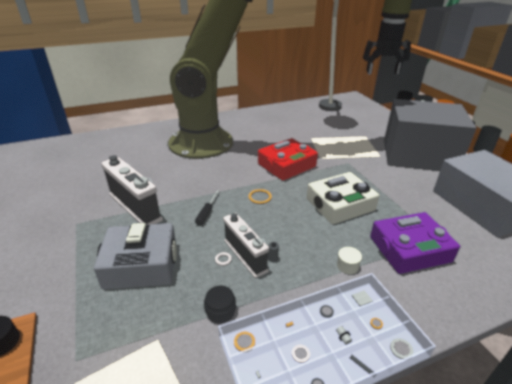

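The top view shows these candidates. For the tester: white at (165,187), purple at (147,117) and red at (182,272); I choose the white one. For the camera: a small one at (274,153) and a larger one at (359,250); I choose the small one. The lamp is the grey box at (355,172), with its white rocker at (356,177).

```bash
python3 - <<'E'
from h import *
a=cv2.imread("pics/top.png")
c=cv2.resize(a[115:225,125:400],None,fx=2.9,fy=2.9,interpolation=cv2.INTER_CUBIC)
cv2.imwrite("pics/crop1.png",c)
g=cv2.cvtColor(a,cv2.COLOR_BGR2HSV)
m=((g[...,2]>150)&(g[...,1]<60)).astype(np.uint8)
n,l,st,ce=cv2.connectedComponentsWithStats(m)
for i in range(1,n):
    if st[i,4]>40 and 120<ce[i,0]<400 and 110<ce[i,1]<300:
        r=cv2.minAreaRect(np.argwhere(l==i)[:,::-1].astype(np.float32)); print(st[i],ce[i],r)
for n,u,v,z in(("tester",165,187,.056),("cam",274,153,.078),("bigcam",359,250,.08),("rocker",356,177,.085)): print(n,hit("top",u,v,z).round(3))
E
```

```text
[195 110  18  17 237] [203.63291139 118.15189873] ((203.5, 118.0), (16.0, 17.0), 90.0)
[264 128  22  49 511] [274.71232877 152.29941292] ((274.4540710449219, 151.80490112304688), (48.27003860473633, 12.997982025146484), 76.75948333740234)
[285 154  12  12  73] [290.52054795 159.57534247] ((290.5, 159.5), (11.0, 11.0), 90.0)
[174 163  16  12 118] [181.92372881 166.88983051] ((181.5, 168.5), (11.0, 15.0), 90.0)
[349 165  15  24 246] [355.82113821 176.54065041] ((355.86151123046875, 176.50767517089844), (10.875518798828125, 22.803504943847656), 15.255118370056152)
[138 166  16  12 117] [144.64102564 169.85470085] ((144.6237030029297, 169.7216796875), (9.548842430114746, 16.87201499938965), 68.96248626708984)
[ 139  176   53   34 1073] [164.97017707 194.34109972] ((164.39767456054688, 191.738037109375), (31.92226791381836, 51.80297088623047), 85.36454010009766)
[ 337  213   49   77 1254] [360.85566188 251.3476874 ] ((360.7592468261719, 251.1133270263672), (78.02730560302734, 19.480215072631836), 64.79887390136719)
tester [0.499 0.268 0.056]
cam [ 0.586 -0.047  0.078]
bigcam [ 0.305 -0.271  0.08 ]
rocker [ 0.509 -0.275  0.085]
```

View pics/crop1.png

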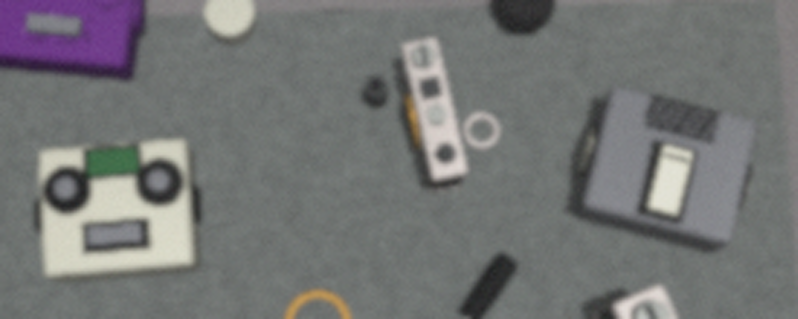

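The crop confirms the choice. The white tester has its bar key at (165,196), its round keys at (148,180) and (180,177), and its display on the far side. On the small camera the dark release at (278.4,167.4) is at the near end. The lamp rocker is at (355.9,176.5).

```bash
python3 - <<'E'
from h import *
a=cv2.imread("pics/top.png");g=cv2.cvtColor(a,cv2.COLOR_BGR2HSV)
def yaw(p,q): d=q-p; return np.degrees(np.arctan2(d[1],d[0]))
def axis(mask_seed,z):
    m=((g[...,2]>150)&(g[...,1]<60)).astype(np.uint8);n,l,st,ce=cv2.connectedComponentsWithStats(m)
    i=l[mask_seed[1],mask_seed[0]]; pts=np.argwhere(l==i)[:,::-1]
    P=np.array([hit("top",u,v,z)[:2] for u,v in pts]).astype(np.float32)
    r=cv2.minAreaRect(P*1000); b=cv2.boxPoints(r); return r,b
for n,s,z in(("rocker",(356,180),.084),("cam",(274,140),.078),("tester",(165,205),.056)):
    r,b=axis(s,z); e=[(np.linalg.norm(b[(k+1)%4]-b[k]),b[(k+1)%4]-b[k]) for k in range(2)]
    print(n,r,[(x[0],np.degrees(np.arctan2(x[1][1],x[1][0]))) for x in e])
print("bar",hit("top",165,196,.069),"rl",hit("top",147.8,180.2,.069),"rr",hit("top",180,177.6,.069))
L,Rr=hit("top",147.8,180.2,.069),hit("top",180,177.6,.069); print("sep",np.linalg.norm(L-Rr),"yaw",yaw(Rr,L)-90)
S=hit("top",278.4,167.4,.092);D=hit("top",125+430/2.9,115+88/2.9,.083);print("shutter",S,yaw(S,D))
rk=hit("top",355.86,176.5,.084);print("rocker ctr",rk)
for P in(S,hit("top",165,196,.069),rk): print("scene px",proj("scene",P))
b=cv2.imread("pics/scene.png")[150:295,90:390]
cv2.imwrite("pics/crop2.png",cv2.resize(b,None,fx=2.6,fy=2.6,interpolation=cv2.INTER_CUBIC))
E
```

```text
rocker ((510.1636962890625, -274.8612365722656), (30.28453826904297, 66.078369140625), 71.62861633300781) [(np.float32(66.07835), np.float32(-18.371368)), (np.float32(30.284521), np.float32(71.628624))]
cam ((589.7070922851562, -48.494728088378906), (141.6035614013672, 37.223331451416016), 10.80389404296875) [(np.float32(37.223328), np.float32(-79.196144)), (np.float32(141.6035), np.float32(10.803897))]
tester ((485.6387634277344, 269.3770751953125), (93.14785766601562, 148.3366241455078), 3.213371515274048) [(np.float32(148.33661), np.float32(-86.78662)), (np.float32(93.14786), np.float32(3.213372))]
bar [0.47078945 0.26555047 0.069     ] rl [0.51770907 0.31496052 0.069     ] rr [0.52289292 0.22305008 0.069     ]
sep 0.09205651780158505 yaw 3.2281225422480873
shutter [ 0.54024488 -0.05724599  0.092     ] 9.952372340850895
rocker ctr [ 0.51015021 -0.27488038  0.084     ]
scene px [234.15910879 213.10455455]
scene px [335.90633517 177.82992413]
scene px [136.4085636  230.95863008]
```

View pics/crop2.png

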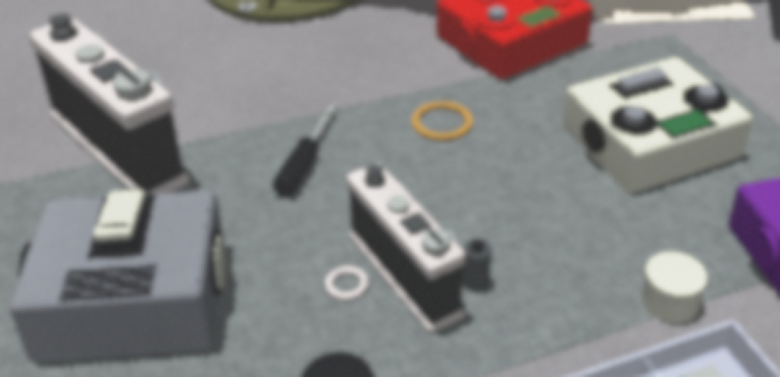

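Request:
{"name": "arm_command", "arguments": {
  "series": [
    [-1,-43,-26,0,0,0,0],
    [-1,-86,-52,0,0,0,0],
    [-1,-129,-78,0,0,0,0],
    [-1,-172,-104,0,0,0,0],
    [-1,-215,-130,0,0,0,0]
  ]
}}

```text
clock: 0.6
ee_pos: [0.3622, 0.3992, 0.239]
ee_rot: [0.162, 0.987, -0.0, -0.0]
wrist_force: [0.6, 0.7, -0.0]
gripper_width: 0.145
grip_force: 0.0
```

Request:
{"name": "arm_command", "arguments": {
  "series": [
    [-1,-40,-24,0,0,0,0],
    [-1,-80,-48,0,0,0,0],
    [-1,-120,-72,0,0,0,0],
    [-1,-156,-95,0,0,0,0],
    [-1,-156,-95,0,0,0,0]
  ]
}}

```text
clock: 1.1
ee_pos: [0.4828, 0.2543, 0.2387]
ee_rot: [0.167, 0.986, -0.002, 0.001]
wrist_force: [-0.7, 0.4, -0.0]
gripper_width: 0.0
grip_force: 0.0
```

```bash
cat > to.py <<'E'
import sys
from h import *
def to(x,y,z,xang):  # tool shift/turn to reach TCP x,y,z, pointing down with tool x at xang deg
    s=manip.observe(); M=R.from_quat(s["ee_rot"]); t=np.radians(xang)
    T=R.from_matrix(np.array([[np.cos(t),np.sin(t),0],[np.sin(t),-np.cos(t),0],[0,0,-1]]))
    print("at",s["ee_pos"].round(4),"F",s["wrist_force"].round(1),"t",round(s["clock"],2),"w",round(s["gripper_width"],2))
    print("shift",(M.inv().apply(np.array([x,y,z])-s["ee_pos"])*1000).round(1),"turn",(M.inv()*T).as_rotvec().round(3))
if __name__=="__main__": to(*map(float,sys.argv[1:5]))
E
python3 - <<'E'
from h import *
from to import to
s=manip.observe(); save("wrist","pics/w1.png")
print(proj("wrist",[.4708,.2656,.069],s),proj("wrist",[.518,.315,.069],s))
to(.531,-.281,.17,163.5)
E
```

```text
[266.39634551 165.10478747] [321.40285739 189.83528631]
at [0.4806 0.2577 0.2388] F [-0.9  1.  -0.1] t 1.15 w -0.0
shift [-223.4 -492.6   69.7] turn [-0.002  0.    -0.044]
```

View pics/w1.png

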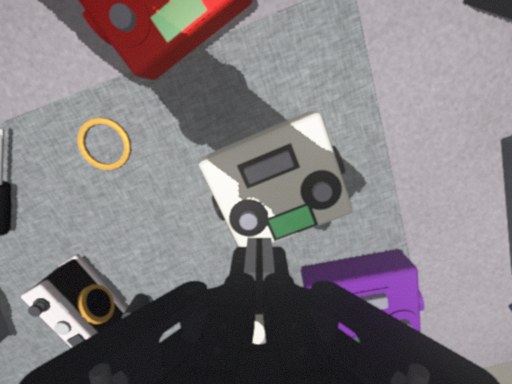

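The wrist view shows the bar key at (268,165.5), against a predicted (266,165), so the estimates agree to about 1–2 mm. On to the lamp.

Request:
{"name": "arm_command", "arguments": {
  "series": [
    [-1,-20,-44,0,0,0,0],
    [-1,-40,-88,0,0,0,0],
    [-1,-60,-132,0,0,0,0],
    [-1,-80,-176,0,0,0,0],
    [-1,-100,-220,0,0,0,0]
  ]
}}

```text
clock: 1.65
ee_pos: [0.5026, 0.0205, 0.2393]
ee_rot: [0.161, 0.987, 0.0, -0.0]
wrist_force: [1.0, -0.3, 0.1]
gripper_width: -0.0
grip_force: 0.0
```

Request:
{"name": "arm_command", "arguments": {
  "series": [
    [-1,-20,-44,0,0,0,-0.04],
    [-1,-40,-88,10,0,0,-0.04],
    [-1,-60,-132,20,0,0,-0.04],
    [-1,-80,-176,30,0,0,-0.04],
    [-1,-100,-220,40,0,0,-0.04]
  ]
}}

```text
clock: 2.15
ee_pos: [0.5278, -0.2198, 0.1988]
ee_rot: [0.141, 0.99, 0.0, 0.0]
wrist_force: [1.2, 0.4, -0.4]
gripper_width: 0.001
grip_force: 0.0
```

Request:
{"name": "arm_command", "arguments": {
  "series": [
    [-1,-12,-26,10,0,0,0],
    [-1,-24,-52,10,0,0,0],
    [-1,-24,-52,10,0,0,0],
    [-1,-24,-52,10,0,0,0]
  ]
}}

```text
clock: 2.55
ee_pos: [0.536, -0.2752, 0.1887]
ee_rot: [0.142, 0.99, 0.001, -0.0]
wrist_force: [-0.4, 0.4, 0.3]
gripper_width: 0.0
grip_force: 0.0
```

```bash
python3 - <<'E'
from h import *
from to import to
s=manip.observe(); save("wrist","pics/w2.png")
print(proj("wrist",[.531,-.281,.09],s),proj("wrist",[.510,-.275,.084],s))
to(.531,-.281,.115,163.5)
E
```

```text
[251.94001831 196.05009676] [251.71734018 169.92883563]
at [ 0.5362 -0.2743  0.189 ] F [ 0.6  0.6 -0.7] t 2.6 w 0.0
shift [ 3. -8. 74.] turn [ 0.001 -0.001  0.004]
```

View pics/w2.png

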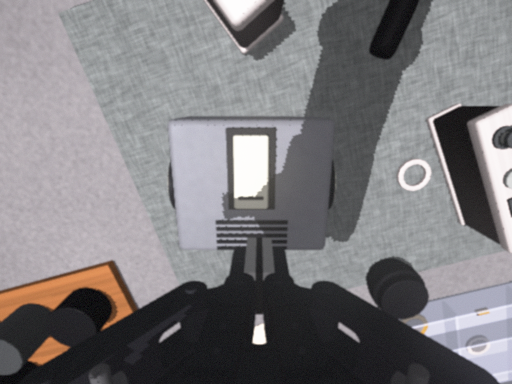

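The plate spans (233,135) to (270,209), with its raised end at the bottom. The prediction is good to about 2 px and the yaw is aligned. Descending.

Request:
{"name": "arm_command", "arguments": {
  "series": [
    [-1,1,-8,40,0,0,0],
    [-1,1,-8,74,0,0,0],
    [-1,1,-8,74,0,0,0],
    [-1,1,-8,74,0,0,0]
  ]
}}

```text
clock: 3.0
ee_pos: [0.5331, -0.282, 0.1159]
ee_rot: [0.141, 0.99, 0.0, -0.0]
wrist_force: [-0.0, -0.2, 1.0]
gripper_width: 0.002
grip_force: 0.0
```

Request:
{"name": "arm_command", "arguments": {
  "series": [
    [-1,0,0,6,0,0,0],
    [-1,0,0,12,0,0,0],
    [-1,0,0,15,0,0,0],
    [-1,0,0,18,0,0,0],
    [-1,0,0,18,0,0,0]
  ]
}}

```text
clock: 3.5
ee_pos: [0.5327, -0.2838, 0.0973]
ee_rot: [0.142, 0.99, -0.0, 0.0]
wrist_force: [0.3, -0.8, -0.5]
gripper_width: 0.002
grip_force: 0.0
```

Request:
{"name": "arm_command", "arguments": {
  "series": [
    [-1,0,0,1,0,0,0],
    [-1,0,0,2,0,0,0],
    [-1,0,0,3,0,0,0],
    [-1,0,0,3,0,0,0]
  ]
}}

```text
clock: 3.9
ee_pos: [0.5331, -0.284, 0.0946]
ee_rot: [0.142, 0.99, -0.0, 0.001]
wrist_force: [2.2, -0.5, 2.1]
gripper_width: 0.002
grip_force: 1.1
```

Request:
{"name": "arm_command", "arguments": {
  "series": [
    [-1,0,0,1,0,0,0],
    [-1,0,0,2,0,0,0],
    [-1,0,0,3,0,0,0],
    [-1,0,0,3,0,0,0]
  ]
}}

```text
clock: 4.3
ee_pos: [0.5338, -0.2843, 0.0922]
ee_rot: [0.142, 0.99, -0.0, 0.002]
wrist_force: [4.9, -1.5, 7.0]
gripper_width: -0.001
grip_force: 3.8
```

Request:
{"name": "arm_command", "arguments": {
  "series": [
    [-1,0,0,1,0,0,0],
    [-1,0,0,2,0,0,0],
    [-1,0,0,2,0,0,0]
  ]
}}

```text
clock: 4.6
ee_pos: [0.534, -0.2843, 0.0918]
ee_rot: [0.142, 0.99, -0.001, 0.002]
wrist_force: [1.3, 1.0, 20.2]
gripper_width: 0.001
grip_force: 10.0
```

The push stopped hard at 20 N with the tip at 84 mm, so the rocker looks fully over. Lifting to check.

Request:
{"name": "arm_command", "arguments": {
  "series": [
    [-1,0,0,-30,0,0,0],
    [-1,0,0,-70,0,0,0],
    [-1,0,0,-100,0,0,0],
    [-1,0,0,-100,0,0,0]
  ]
}}

```text
clock: 5.0
ee_pos: [0.533, -0.2845, 0.1928]
ee_rot: [0.143, 0.99, -0.001, 0.002]
wrist_force: [-0.0, -1.1, -0.8]
gripper_width: -0.002
grip_force: 0.0
```

```bash
python3 - <<'E'
from h import *
from to import to
a=save("wrist","pics/w3.png"); b=save("scene","pics/s3.png")
c=cv2.imread("pics/scene.png")[205:295,90:190];d=cv2.imread("pics/s3.png")[205:295,90:190]
cv2.imwrite("pics/cmp.png",cv2.resize(np.hstack([c,d]),None,fx=3.8,fy=3.8,interpolation=cv2.INTER_CUBIC))
o=hit("top",165,196,.069); print(o)
to(.4708,.2655,.18,183.2)
E
```

```text
[0.47078945 0.26555047 0.069     ]
at [ 0.5314 -0.2835  0.189 ] F [-0.3 -0.1 -0.6] t 5.1 w 0.0
shift [213.1 509.6   9.3] turn [ 0.    -0.002 -0.342]
```

View pics/cmp.png

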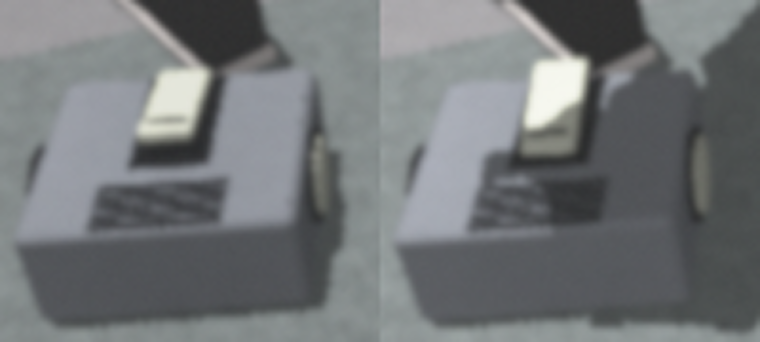

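The comparison shows the rocker tipped over: its far end is down and its near end is up (crop 560,60). Next, the tester.

Request:
{"name": "arm_command", "arguments": {
  "series": [
    [-1,19,45,0,0,0,0],
    [-1,38,90,0,0,0,0],
    [-1,57,135,0,0,0,0],
    [-1,76,180,0,0,0,0],
    [-1,95,225,0,0,0,0]
  ]
}}

```text
clock: 5.6
ee_pos: [0.5026, -0.0394, 0.1874]
ee_rot: [0.143, 0.99, -0.0, -0.002]
wrist_force: [0.7, 0.7, 0.5]
gripper_width: -0.003
grip_force: 0.0
```

Request:
{"name": "arm_command", "arguments": {
  "series": [
    [-1,19,45,0,0,0,-0.07],
    [-1,38,90,0,0,0,-0.14],
    [-1,57,135,0,0,0,-0.21],
    [-1,76,180,0,0,0,-0.28],
    [-1,95,225,0,0,0,-0.34]
  ]
}}

```text
clock: 6.1
ee_pos: [0.4751, 0.2025, 0.1874]
ee_rot: [-0.028, 1.0, -0.001, -0.002]
wrist_force: [1.1, 0.6, -0.6]
gripper_width: -0.001
grip_force: 0.0
```

```bash
python3 to.py .4708 .2655 .14 183.2
```

```text
at [0.4751 0.2025 0.1874] F [ 1.1  0.6 -0.6] t 6.1 w -0.0
shift [ 0.5 63.2 47.3] turn [-0.002 -0.004  0.001]
```

Request:
{"name": "arm_command", "arguments": {
  "series": [
    [-1,0,40,10,0,0,0],
    [-1,0,60,15,0,0,0],
    [-1,0,60,15,0,0,0],
    [-1,0,60,15,0,0,0]
  ]
}}

```text
clock: 6.5
ee_pos: [0.4727, 0.2604, 0.1726]
ee_rot: [-0.027, 1.0, -0.001, -0.002]
wrist_force: [-0.2, -0.9, -0.9]
gripper_width: -0.002
grip_force: 0.0
```

```bash
python3 - <<'E'
from h import *
from to import to
s=manip.observe(); a=save("wrist","pics/w4.png")
print(proj("wrist",[.4708,.2656,.069],s),proj("wrist",[.518,.315,.069],s),proj("wrist",[.523,.223,.069],s))
to(.4708,.2655,.085,183.2)
E
```

```text
[266.49988593 196.73562739] [315.61606677 247.01853181] [217.93226787 246.89099885]
at [0.4733 0.2597 0.1731] F [0.  0.1 0.2] t 6.55 w 0.0
shift [ 1.9  6.1 88.1] turn [-0.002 -0.003 -0.002]
```

View pics/w4.png

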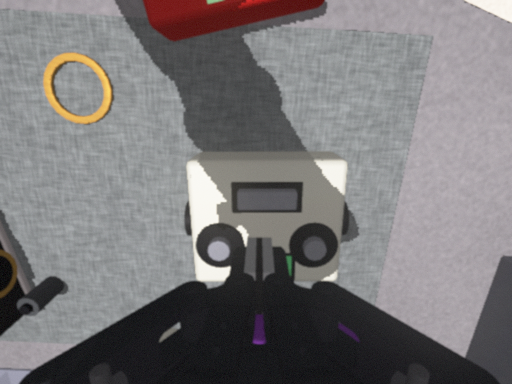

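The bar key is at (267,198), as predicted, and the yaw is aligned. Pressing.

Request:
{"name": "arm_command", "arguments": {
  "series": [
    [-1,2,6,40,0,0,0],
    [-1,2,6,80,0,0,0],
    [-1,2,6,88,0,0,0],
    [-1,2,6,88,0,0,0]
  ]
}}

```text
clock: 6.95
ee_pos: [0.4711, 0.2654, 0.0855]
ee_rot: [-0.026, 1.0, -0.001, -0.001]
wrist_force: [0.2, 0.5, -0.1]
gripper_width: 0.001
grip_force: 0.0
```

Request:
{"name": "arm_command", "arguments": {
  "series": [
    [-1,0,0,4,0,0,0],
    [-1,0,0,7,0,0,0],
    [-1,0,0,10,0,0,0],
    [-1,0,0,12,0,0,0],
    [-1,0,0,12,0,0,0]
  ]
}}

```text
clock: 7.45
ee_pos: [0.4721, 0.2675, 0.0747]
ee_rot: [-0.027, 1.0, 0.0, 0.001]
wrist_force: [1.4, -1.0, 1.5]
gripper_width: 0.001
grip_force: 0.7
```

Request:
{"name": "arm_command", "arguments": {
  "series": [
    [-1,0,0,1,0,0,0],
    [-1,0,0,2,0,0,0],
    [-1,0,0,2,0,0,0]
  ]
}}

```text
clock: 7.75
ee_pos: [0.4719, 0.2675, 0.0724]
ee_rot: [-0.027, 1.0, 0.0, 0.0]
wrist_force: [2.0, -0.1, 1.4]
gripper_width: 0.001
grip_force: 1.1
```

Request:
{"name": "arm_command", "arguments": {
  "series": [
    [-1,0,0,1,0,0,0],
    [-1,0,0,2,0,0,0],
    [-1,0,0,3,0,0,0],
    [-1,0,0,3,0,0,0]
  ]
}}

```text
clock: 8.15
ee_pos: [0.4719, 0.2675, 0.0707]
ee_rot: [-0.027, 1.0, 0.0, 0.001]
wrist_force: [-1.5, -2.3, 18.1]
gripper_width: 0.002
grip_force: 8.7
```

Request:
{"name": "arm_command", "arguments": {
  "series": [
    [-1,0,0,1,0,0,0],
    [-1,0,0,1,0,0,0]
  ]
}}

```text
clock: 8.35
ee_pos: [0.4719, 0.2676, 0.0705]
ee_rot: [-0.027, 1.0, 0.0, 0.001]
wrist_force: [-4.0, -3.6, 26.1]
gripper_width: 0.001
grip_force: 13.0
```

The bar key bottomed at 62.6 mm. Lifting and moving to the shutter.

Request:
{"name": "arm_command", "arguments": {
  "series": [
    [-1,0,0,-40,0,0,0],
    [-1,0,0,-80,0,0,0],
    [-1,0,0,-105,0,0,0],
    [-1,0,-35,-105,0,0,0],
    [-1,-10,-80,-105,0,0,0]
  ]
}}

```text
clock: 8.85
ee_pos: [0.4842, 0.1898, 0.1738]
ee_rot: [-0.03, 1.0, 0.001, -0.0]
wrist_force: [0.8, -0.6, -0.1]
gripper_width: 0.001
grip_force: 0.0
```

```bash
python3 to.py .5402 -.0572 .175 190.8
```

```text
at [0.4842 0.1898 0.1738] F [ 0.8 -0.6 -0.1] t 8.85 w 0.0
shift [ -41.1 -249.9   -1.6] turn [ 0.002 -0.    -0.128]
```

Request:
{"name": "arm_command", "arguments": {
  "series": [
    [-1,-8,-48,0,0,0,-0.03],
    [-1,-16,-96,0,0,0,-0.06],
    [-1,-24,-144,0,0,0,-0.1],
    [-1,-33,-192,0,0,0,-0.13],
    [-1,-41,-240,0,0,0,-0.13]
  ]
}}

```text
clock: 9.35
ee_pos: [0.539, -0.0511, 0.1728]
ee_rot: [-0.093, 0.996, 0.0, -0.001]
wrist_force: [1.0, 0.8, -0.5]
gripper_width: 0.001
grip_force: 0.0
```

Request:
{"name": "arm_command", "arguments": {
  "series": [
    [-1,0,-5,0,0,0,0],
    [-1,0,-5,0,0,0,0],
    [-1,0,-5,0,0,0,0]
  ]
}}

```text
clock: 9.65
ee_pos: [0.54, -0.0527, 0.1728]
ee_rot: [-0.093, 0.996, 0.001, -0.001]
wrist_force: [0.2, 0.3, 0.0]
gripper_width: -0.002
grip_force: 0.0
```

```bash
python3 - <<'E'
from h import *
from to import to
s=manip.observe(); a=save("wrist","pics/w5.png")
print(proj("wrist",[.5402,-.0572,.092],s))
to(.5402,-.0572,.108,190.8)
c=a[:290,130:390][:,:,::-1]; cv2.imwrite("pics/w5c.png",cv2.resize(c,None,fx=2,fy=2))
E
```

```text
[254.83287244 206.48516202]
at [ 0.5401 -0.0522  0.173 ] F [ 0.2 -0.7  0.2] t 9.7 w -0.0
shift [ 0.8 -5.  65. ] turn [ 0.001 -0.001 -0.002]
```

View pics/w5c.png

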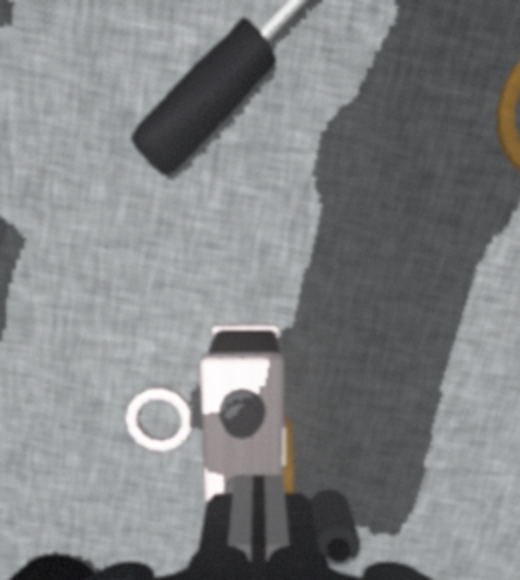

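The button is at pixel (251,206.5), against a predicted (255,206.5), so I add 3 mm along tool -y.

Request:
{"name": "arm_command", "arguments": {
  "series": [
    [-1,0,-8,30,0,0,0],
    [-1,1,-8,60,0,0,0],
    [-1,1,-8,65,0,0,0],
    [-1,1,-8,65,0,0,0]
  ]
}}

```text
clock: 10.1
ee_pos: [0.5406, -0.0607, 0.1079]
ee_rot: [-0.093, 0.996, 0.0, -0.001]
wrist_force: [0.7, 0.4, 0.7]
gripper_width: -0.001
grip_force: 0.0
```

Request:
{"name": "arm_command", "arguments": {
  "series": [
    [-1,0,0,3,0,0,0],
    [-1,0,0,6,0,0,0],
    [-1,0,0,8,0,0,0],
    [-1,0,0,8,0,0,0]
  ]
}}

```text
clock: 10.5
ee_pos: [0.5413, -0.0624, 0.1006]
ee_rot: [-0.092, 0.996, -0.0, 0.0]
wrist_force: [-0.3, 0.5, -0.9]
gripper_width: 0.002
grip_force: 0.0
```

Request:
{"name": "arm_command", "arguments": {
  "series": [
    [-1,0,0,1,0,0,0],
    [-1,0,0,2,0,0,0],
    [-1,0,0,3,0,0,0],
    [-1,0,0,3,0,0,0]
  ]
}}

```text
clock: 10.9
ee_pos: [0.5413, -0.0624, 0.0974]
ee_rot: [-0.092, 0.996, -0.0, 0.0]
wrist_force: [-0.2, 0.0, 2.7]
gripper_width: 0.004
grip_force: 1.5
```

Request:
{"name": "arm_command", "arguments": {
  "series": [
    [-1,0,0,1,0,0,0],
    [-1,0,0,2,0,0,0],
    [-1,0,0,2,0,0,0]
  ]
}}

```text
clock: 11.2
ee_pos: [0.5414, -0.0624, 0.0953]
ee_rot: [-0.092, 0.996, -0.0, 0.0]
wrist_force: [-0.8, 0.1, 4.8]
gripper_width: -0.002
grip_force: 2.1
```

Request:
{"name": "arm_command", "arguments": {
  "series": [
    [-1,0,0,1,0,0,0],
    [-1,0,0,1,0,0,0]
  ]
}}

```text
clock: 11.4
ee_pos: [0.5414, -0.0625, 0.095]
ee_rot: [-0.092, 0.996, -0.0, 0.0]
wrist_force: [-1.6, 0.3, 10.2]
gripper_width: -0.002
grip_force: 5.0
```

The shutter bottomed at 87 mm under about 10 N. One last check before handing in.

```bash
python3 - <<'E'
from h import *
save("scene","pics/s9.png"); s=manip.observe(); print(s["clock"],s["ee_pos"],s["wrist_force"])
f=lambda p:cv2.imread(p)[150:295,90:390]
cv2.imwrite("pics/fin.png",cv2.resize(np.vstack([f("pics/scene.png"),f("pics/s9.png")]),None,fx=2,fy=2,interpolation=cv2.INTER_CUBIC))
E
```

```text
11.45 [ 0.54137816 -0.06243777  0.09499796] [-2.03752902 -0.38824099 11.09136245]
```

View pics/fin.png

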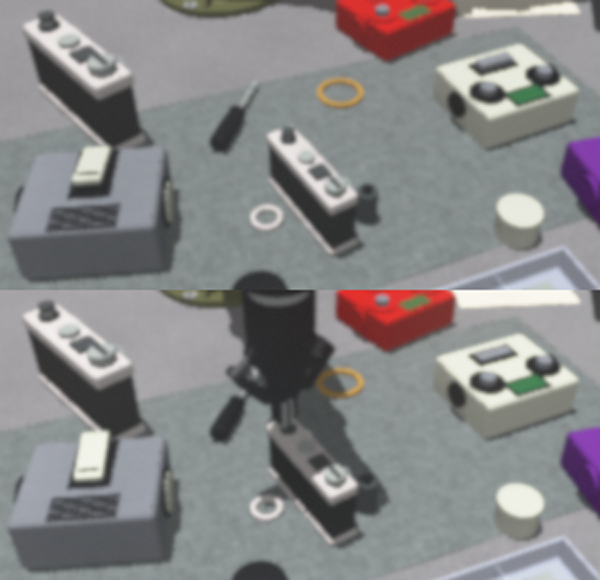

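The final view shows the rocker over, the bar key down, the camera unmoved with the fingers on its release, and the other things where they were.

```bash
python3 -c "
from bench import manip
print(manip.sign_off())"
```

```text
the job is handed in; nothing more can be done
None
```

Job handed in at about 11.5 s: the rocker is tipped fully over, the bar key is down, and the shutter release is held right down at about 10 N with the camera unmoved.

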